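Clip a test tile into the glazing jig

TASK

Clamp the glaze test tile in the blue jig without picking anything up: with one fingertip press the clip's red thumb plate right down and keep it down, while the other fingertip pushes the tile along its channel, under the raised clip foot, until it rests against the end stop. Then let the clip spring down onto the tile and move clear. The tile must only be pushed, never lifted, and everything else on the bench stays where it is.

Things in the scene. Friction and masses are not known exactly. Their poses are not given: they have to be found in the camera images.
- jig: Fixed blue board, 200 x 146 x 10 mm. Origin: centre of its underside, on the bench; x axis = push direction, towards the end stop; y left, z up. Its top (the bed) is at z = 10 mm. A channel along x lies between two aluminium rails (6 mm high above the bed, x -100 to +85), 54 mm wide, centred on y = -22 mm, open at the robot's end. The clip's hinge rod (radius 3) runs along x at y = 16, z = 14 mm.
- end_stop (a point): Fixed point on the bed, at the middle of the end stop's face: jig x = 85, y = -22, z = 10 mm. The stop is an aluminium bar across the channel's far end, 8 mm high.
- tile: Loose terracotta test tile with a white band, 60 (x) x 50 (y) x 10 (z) mm, 45 to 90 g, flat on the bed in the channel. Origin: centre of its underside. Home, its end against the stop, its origin is at x = 55, y = -22 (+-2), z = 10 mm in the jig's frame; it starts 36 to 56 mm short of that. The clip's foot blocks it unless the clip is held open.
- clip (a joint): Rocking spring clip, rad: 0 = at rest; grows as the thumb plate goes down and the foot rises; 0.36 = fully pressed, at its stop. Springs back when let go. Above 0.22 the tile passes under the foot; about 0.16 = foot clamping the tile. Pressing the plate's middle takes about 3 N at first, 6 N when fully down.
- clip_foot (a point): Middle of the underside of the clip's foot, a round steel bar, 12 mm diameter, 14 mm long along the jig's x (x 59 to 73 mm), over the channel's middle line. 4 mm above the bed at rest, about 17 mm with the clip fully open. A steel arm joins it to the hinge, its top 32 mm above the bench at rest, about 46 mm when open.
- thumb_plate (a point): Middle of the upper face of the clip's red thumb plate: 118 mm along jig x (x -78 to +40 mm), 38 wide, 3 thick; equal leverage all along, so a fingertip can slide on it. At jig x = -19, y = 42 to 44. At rest it slopes up from the hinge by 0.36 rad, middle 24 mm above the bench, outer edge 30. Fully down it is level, y 24 to 63, upper face 14 mm above the bench, 4 mm above the bed, 66 mm from the channel's middle.
- spare_tile: Another test tile with a green band, 60 x 50 x 10 mm, lying loose on the bench to the right of the jig. Origin: centre of its underside. Leave it.
- glaze_jar: Closed glaze jar, 52 mm diameter, 65 mm high, standing to the right of the jig. Origin: centre of its underside. Leave it.
- brush: Brush about 170 mm long lying to the left of the jig, along its own x. Leave it.
- bowl: Terracotta bowl, 110 mm across, 50 mm high, out at one side. Origin: centre of its underside. Leave it.
- mug: White mug, 76 mm across, 85 mm high, out at one side. Origin: centre of its underside. Leave it.
- pigment_tin: Red tin, 72 mm across, 90 mm high, out at one side. Origin: centre of its underside. Leave it.
- rib: Flat wooden shaping rib, 90 x 50 x 12 mm, out at one side. Origin: centre of its underside. Leave it.

How it is judged:
On the way, in this order (a step that is already met when the one before it is completed fails the run):
1. a finger holds the clip open (clip above 0.22 rad) while the tile still lies short of the foot (value of joint clip above 0.22 rad and contact force between the fingers and clip above 0.5 N and x of tile in the frame of jig below 0.03 m), for 0.2 s.
2. the tile is home against the end stop (within 3 mm) with a finger still holding the clip open (value of joint clip above 0.19 rad and contact force between the fingers and clip above 0.5 N and x of tile in the frame of jig above 0.052 m), for 0.1 s.
At the end, for the whole second after the job is handed in: The tile lies flat on the bed within 3 mm of the end stop, square to it within 0.08 rad, clamped by the clip's foot (clip between 0.12 and 0.2 rad, foot pressing on the tile with more than 0.5 N), at rest (x of tile in the frame of jig between 0.052 and 0.0575 m and z of tile in the frame of jig between 0.008 and 0.012 m and angle between the x axis of tile and the x axis of jig, either way round below 0.08 rad and angle between tile's own z axis and vertical below 0.06 rad and value of joint clip between 0.12 and 0.2 rad and contact force between clip and tile above 0.5 N and linear speed of tile below 0.01 m/s); the robot touches nothing.
It fails at once if the tile is lifted more than 6 mm off the bed or tipped over 0.25 rad (z of tile in the frame of jig above 0.016 m or angle between tile's own z axis and vertical above 0.25 rad).
It fails at once if another thing on the bench is moved more than 25 mm (distance of any of spare_tile, glaze_jar, brush, bowl, mug, pigment_tin, rib from where it was at the start of the episode above 0.025 m).
It also fails if it takes over 38 s, if anything falls off the work surface, if the arm or the gripper's body presses on something with over 40 N, if the wrist force passes 120 N, or if a joint passes its speed limit or range.

ROBOT

A 7-joint arm with a two-finger parallel gripper is mounted at the origin on the work surface. World frame = base frame: x ahead of the robot, y to its left, z up, the work surface at z = 0. Lengths are in m, angles in rad, forces in N, time in s.
With the tool pointing down it reaches from about 0.4 to 0.85 m from the base axis. Payload 6.9 kg.
Tool frame: the origin (TCP) lies midway between the tips of the shut fingers; the grasp point (between the pads) lies behind it (ctrl.pinch_z is the z of the grasp point in the tool frame, in m); z points along the fingers, y is the direction in which the jaws open and shut (so a half turn about z gives the same grasp; the last joint's range is limited). The gripper opens to 85 mm and grips with 20 to 120 N. Pads are 22 mm wide; open, the fingers measure 114 mm over their backs; the gripper's body (76 mm by 85 mm) begins 54 mm behind the grasp point. The pads swing forward as they close: fully open they stand 13 mm farther back than shut.
Start: joints at [1.438, 0.507, -0.238, 1.5, 0.126, 1.149, -0.155], TCP at [0.148, -0.607, 0.208] pointing down, gripper open.
Joint ranges: [-3.08, 3.08], [-0.24, 2.05], [-1.43, 1.35], [0, 2.5], [-1.52, 4.66], [0.17, 1.96], [-2.89, 2.89]. Speed limits (rad/s): [2.39, 2.39, 3.14, 3.14, 3.14, 3.14, 3.14].

INTERFACE

Orientations are given as a unit quaternion [w, x, y, z].
In Python, from station import ctrl, get_state, vision, ticket, models gives the robot as it stands. Calls block until the motion is done:
- ctrl.movep(position, orientation): joint-space move of the TCP to a pose.
- ctrl.movel(position, frame=None, max_speed=0.15): straight line of the TCP; frame=None keeps the orientation; max_speed is the mean speed in m/s.
- ctrl.set_joints(angles): joint-space move.
- ctrl.ungrasp() and ctrl.close_gripper(force=None): open the fingers fully, or close them until they stop; force is the grip in N (None keeps the last).
- ctrl.pause(seconds).
- ctrl.ik(position, orientation): joint angles nearest the present ones, or None.
- get_state(): the state.
- vision.grab_frame(name): name is "side" or "top"; returns (picture, depth): 480x640x3 uint8, blue, green, red; 480x640 float32, m along the optical axis (not along the pixel's ray), 0 where there is no reading.
- vision.camera_info(name): a dict with "mtx" (3x3 intrinsics, pixels), "dist_coeffs" ([k1, k2, p1, p2, k3] as OpenCV has them; the pictures are not rectified), "R" (3x3) and "t" (3): a world point X has camera coordinates R X + t. Camera axes: x right, y down, z forward; pixel columns grow to the right and rows downward; lengths in m; the calibration is good to about 2 mm. A picture is of the moment at which its call begins. camera_info takes no time and is no camera call.
A pose or a line that the arm cannot do raises ctrl.Unreachable and nothing moves.
- ticket.close_job(): hands the job in, once; it reports no verdict.
Trained networks look in the newest picture that a camera, given by its name, has taken for a name from the list of things; names that differ only in an ending like _2 or _b are one class to them, and where a whole thing is asked for, a point or a joint stands for the part that bears it (a point fixed in the world has none). Each returns a list of dicts, best first, with "p" (0 to 1); they miss things now and then, are a little off and sometimes report something else, mostly with a low value. They report only what shows in the picture. A call takes as long as a camera call.
- models.recognise(camera, target): "point" ([column, row] in pixels, amid what is visible of it).
- models.masks_of(camera, target): "mask" (480x640 bool, what is visible of it) and "point" ([column, row] in pixels, amid what is visible of it).
The state is a dict: "time": time; "qpos": joint angles; "qd": joint speeds; "tau": joint torques, N m; "tcp_pos": TCP position; "eef_rot": TCP orientation; "contact_force": force on the tool from outside, world axes, zero at the start; "wrist_torque": the same for the moment, N m; "width": finger opening in m.
Only numpy, scipy, OpenCV 4.12 (cv2) and the standard library are available. Lean on these libraries where they do the work, as an engineer would, in place of code of your own. Each camera call takes 0.05 s, during which the arm holds its last target. There are 200 camera calls.

## Working session

There is one attempt and no reset: what is moved stays moved. The work goes in short steps, each a Python script; the robot and the scene stay as the last script left them, time stands still between calls to the robot, and variables do not carry over. Pictures are saved under pics/ and viewed, about 8 in all and at most 12, crops included, and the job is handed in when it is done.

```bash
ls; mkdir -p pics
python3 - <<'E'
from station import ctrl,get_state,vision,models
import cv2
print(get_state(), ctrl.pinch_z)
for c in("top","side"):
    im,d=vision.grab_frame(c); cv2.imwrite(f"pics/{c}0.png",im)
    i=vision.camera_info(c);print(c,i)
    for t in("jig","tile","clip","thumb_plate","clip_foot","end_stop","spare_tile","glaze_jar","brush"):
        print(t,[(r["p"],r["point"]) for r in models.recognise(c,t)][:2])
E
```

```text
pics
{'time': 0.0, 'qpos': array([ 1.4375217 ,  0.50835126, -0.23752241,  1.50116593,  0.12570369,
        1.14890321, -0.15476057]), 'qd': array([-1.16874616e-03,  4.47763592e-04, -9.22928191e-04, -1.51951962e-03,
        1.30057092e-03,  5.23368516e-04, -9.13998044e-05]), 'tau': array([-6.55088570e-04, -6.20603585e+01, -2.18699791e+00, -2.49653774e+01,
        1.27074044e-02,  1.19919723e-02, -2.58900366e-05]), 'tcp_pos': array([ 0.14760686, -0.60673934,  0.20730988]), 'eef_rot': array([-9.09562233e-04,  9.92877806e-01,  1.19133617e-01, -1.29565854e-04]), 'contact_force': array([0.08671343, 0.8331884 , 0.19607471]), 'wrist_torque': array([-0.01468755, -0.00927323, -0.01361874]), 'width': 0.0852136954100705} -0.0187
top {'mtx': array([[593.82385829,   0.        , 326.46459279],
       [  0.        , 593.82385829, 248.75338946],
       [  0.        ,   0.        ,   1.        ]]), 'dist_coeffs': array([-0.01448856,  0.        ,  0.        ,  0.        ,  0.        ]), 'R': array([[ 0.01087729, -0.99986929,  0.0119619 ],
       [-0.99437545, -0.01207634, -0.10522176],
       [ 0.10535
[... 482 characters left out ...]
0.5971544 ],
       [  0.        , 490.27824311, 228.75242985],
       [  0.        ,   0.        ,   1.        ]]), 'dist_coeffs': array([-0.06064641,  0.        ,  0.        ,  0.        ,  0.        ]), 'R': array([[-0.9903409 , -0.13739826,  0.01861788],
       [-0.10152303,  0.62711206, -0.77228462],
       [ 0.09443507, -0.76671519, -0.63500381]]), 't': array([0.59284236, 0.10513493, 1.01010692])}
jig [(0.81, [330.1, 265.0])]
tile [(0.89, [323.4, 253.0])]
clip [(0.9, [326.0, 268.3])]
thumb_plate [(0.59, [329.7, 272.5])]
clip_foot [(0.9, [324.2, 268.1])]
end_stop [(0.9, [327.1, 270.0])]
spare_tile [(0.75, [352.0, 219.7])]
glaze_jar [(0.79, [306.3, 210.1])]
brush [(0.56, [312.3, 315.8])]
```

Run:
```python
import cv2
a=cv2.imread("pics/top0.png")[170:320,210:400];cv2.imwrite("pics/t1.png",cv2.resize(a,None,fx=4,fy=4,interpolation=cv2.INTER_CUBIC))
a=cv2.imread("pics/side0.png")[180:340,230:420];cv2.imwrite("pics/s1.png",cv2.resize(a,None,fx=3.75,fy=3.75,interpolation=cv2.INTER_CUBIC))
```

```text
(no output)
```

View pics/t1.png

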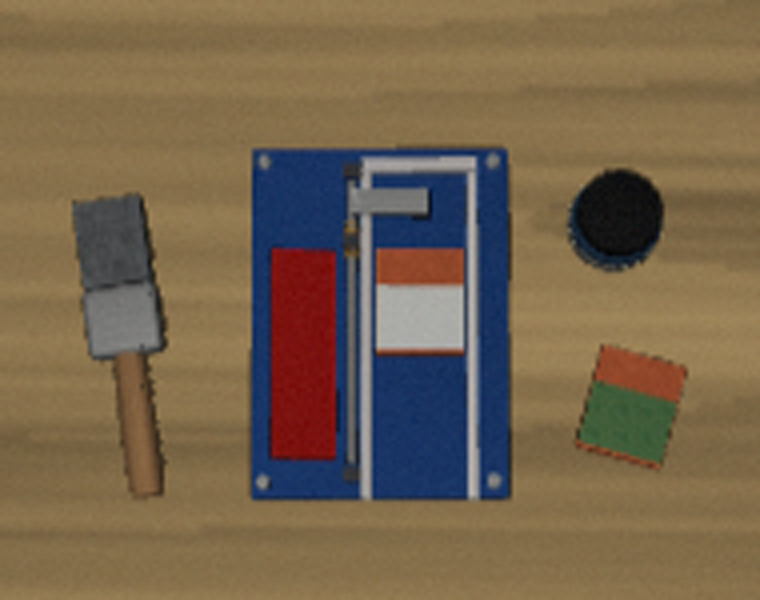

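View pics/s1.png

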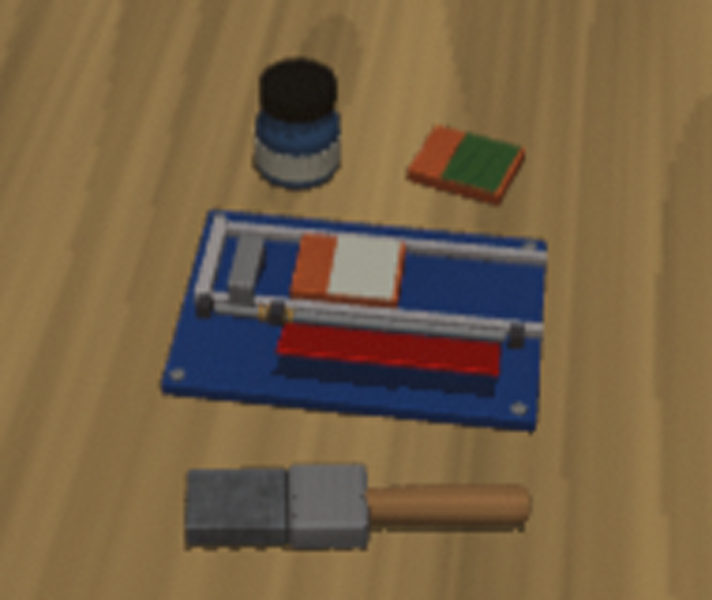

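The views agree. In the top crop the jig is nearly square to the image, with corners at about (252,150) to (510,498) in crop pixels. The tile is short of the foot, with its rear edge at row ~353, and the red plate spans columns 272–336. Jar and spare tile are on the right, and the brush is on the left.

Plan: the fingers only open fully (about 100 mm between centres), so I'll yaw the tool about 24°. One tip then sits on the plate and the other in the channel behind the tile.

```bash
cat > h.py <<'E'
import numpy as np,cv2
from station import ctrl,get_state,vision,models
def bp(px,z,cam="top"):
    i=vision.camera_info(cam);p=cv2.undistortPoints(np.float64(px).reshape(-1,1,2),i["mtx"],i["dist_coeffs"])[:,0]
    R,t=i["R"],i["t"];C=-R.T@t;d=np.c_[p,np.ones(len(p))]@R
    return C+d*((z-C[2])/d[:,2])[:,None]
def proj(P,cam="top"):
    i=vision.camera_info(cam);return cv2.projectPoints(np.float64(P).reshape(-1,1,3),cv2.Rodrigues(i["R"])[0],i["t"],i["mtx"],i["dist_coeffs"])[0][:,0]
def quat(a): return [0,np.cos(a/2),np.sin(a/2),0]
E
python3 - <<'E'
from h import *
im=cv2.imread("pics/top0.png")
def rect(m,z):
    c=max(cv2.findContours(m,cv2.RETR_EXTERNAL,cv2.CHAIN_APPROX_NONE)[0],key=cv2.contourArea)
    W=bp(c[:,0].astype(float),z)[:,:2]*1000
    return cv2.minAreaRect(W.astype(np.float32))
hsv=cv2.cvtColor(im,cv2.COLOR_BGR2HSV)
jb=cv2.inRange(hsv,(100,90,40),(130,255,255)); jb[:,:265]=0;jb[:,345:]=0
jb=cv2.morphologyEx(jb,cv2.MORPH_CLOSE,np.ones((3,3)))
print("jig",rect(jb,.010))
red=cv2.inRange(hsv,(0,200,60),(4,255,255))|cv2.inRange(hsv,(176,200,60),(180,255,255));print("plate",rect(red[:, :],.024))
vision.grab_frame("top")
for t,z in(("jig",.01),("tile",.02),("clip",.03)):
    r=models.masks_of("top",t)
    if r: print(t,r[0]["p"],rect(r[0]["mask"].astype(np.uint8),z))
# handpicked
h=lambda L:[(210+x/4-.4,170+y/4-.4) for x,y in L]
print("corners",bp(h([(252,150),(507,150),(510,498),(252,498)]),.01).round(4).tolist())
print("tile",bp(h([(376,248),(464,248),(464,353),(376,353)]),.02).round(4).tolist())
E
```

```text
jig ((580.0665283203125, 49.09368133544922), (197.83058166503906, 143.45452880859375), 0.7440386414527893)
plate ((560.8458862304688, 90.81815338134766), (116.72721099853516, 33.628414154052734), 0.9650355577468872)
jig 0.62 ((580.170654296875, 49.19109344482422), (202.2798614501953, 147.83596801757812), 0.6468381881713867)
tile 0.77 ((591.1035766601562, 26.42426872253418), (63.2876091003418, 47.25555419921875), 0.7157262563705444)
clip 0.89 ((560.3102416992188, 90.46278381347656), (116.1539306640625, 33.46371841430664), 0.9646525979042053)
corners [[0.6778, 0.123, 0.01], [0.6797, -0.0222, 0.01], [0.4819, -0.0256, 0.01], [0.4802, 0.119, 0.01]]
tile [[0.6211, 0.0513, 0.02], [0.6217, 0.0018, 0.02], [0.5624, 0.0012, 0.02], [0.5618, 0.0505, 0.02]]
```

```bash
cat >> h.py <<'E'
J0=np.array([.580,.049]);JY=.012;TH=np.radians(22)
def jw(x,y,z):  # jig mm -> world m
    c,s=np.cos(JY),np.sin(JY);return np.array([J0[0]+(c*x-s*y)/1000,J0[1]+(s*x+c*y)/1000,z/1000])
Q=quat(TH+JY)
E
python3 - <<'E'
from h import *
p=jw(-54.2,10.9,200)
for a in (TH+JY,TH+JY+np.pi,TH+JY-np.pi): print(a,ctrl.ik(p,quat(a)))
ctrl.movep(p,Q); ctrl.movel(jw(-54.2,10.9,45))
s=get_state();print(s["time"],s["tcp_pos"],s["eef_rot"],s["contact_force"],s["width"])
for c,(r0,r1,c0,c1) in {"side":(170,330,230,420),"top":(170,320,210,400)}.items():
    im,d=vision.grab_frame(c);cv2.imwrite(f"pics/{c}2.png",cv2.resize(im[r0:r1,c0:c1],None,fx=4,fy=3.75 if c=="side" else 4,interpolation=cv2.INTER_CUBIC))
    for nm,P in (("tilefinger",(-35.5,-35.5,58)),("platefinger",(-73,57.3,58))):
        q=proj(jw(*P),c)[0];print(c,nm,(q-[c0,r0])*4)
E
```

```text
0.3959724354387525 [ 0.4434565   0.47421338 -0.90957407  1.75991665  0.41361508  1.11222889
 -1.7754859 ]
3.5375650890285457 [ 0.58880164  0.59516214 -1.22462885  1.75848368  0.59570788  1.22240322
  1.16816965]
-2.7456202181510405 [ 0.58880164  0.59516214 -1.22462885  1.75848368  0.59570788  1.22240322
  1.16816965]
5.0833 [0.52622604 0.05947452 0.04572429] [-7.66892525e-06  9.80469427e-01  1.96670510e-01  6.42447282e-04] [ 0.16589297 -0.2934925   0.29420998] 0.08567842000211479
side tilefinger [463.76051176 260.55554462]
side platefinger [524.96490905 391.41523283]
top tilefinger [440.87508921 376.7686998 ]
top platefinger [269.51302956 445.83909321]
```

View pics/side2.png

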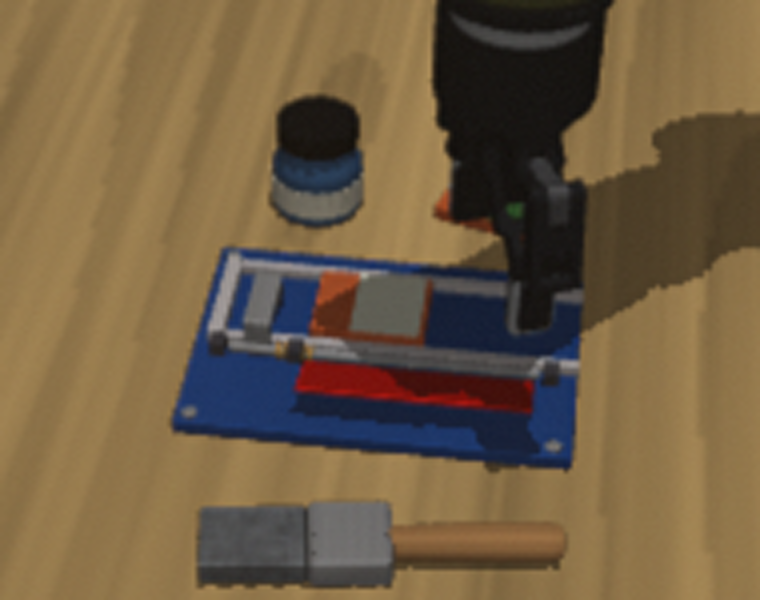

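View pics/top2.png

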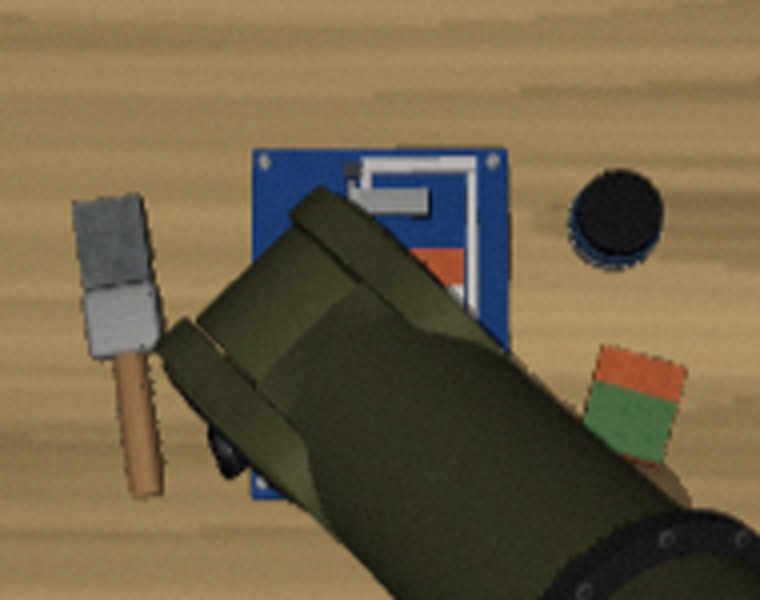

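The side view shows the plate finger's tip at about (530,330), roughly 9 camera pixels above the prediction. I'll measure the fingertip with the side depth image before descending.

Run:
```python
from h import *
i=vision.camera_info("side")
print("corner",(proj(jw(-100,73,10),"side")[0]-[230,170])*[4,3.75], (proj(jw(100,73,10),"side")[0]-[230,170])*[4,3.75])
im,d=vision.grab_frame("side")
v,u=np.mgrid[170:300,330:400];v=v.ravel();u=u.ravel();z=d[v,u]
p=cv2.undistortPoints(np.float64(np.c_[u,v]).reshape(-1,1,2),i["mtx"],i["dist_coeffs"])[:,0]
W=(np.c_[p,np.ones(len(p))]*z[:,None]-i["t"])@i["R"]
c,s=np.cos(JY),np.sin(JY);D=(W[:,:2]-J0)*1000
X=D[:,0]*c+D[:,1]*s;Y=-D[:,0]*s+D[:,1]*c;Z=W[:,2]*1000
m=(z>0)&(Z>38)&(Z<140)&(X>-110)&(X<0)
for r in range(195,266,3):
    k=m&(v==r)
    if k.any(): print(r,"n",k.sum(),"u",u[k].min(),u[k].max(),"X %.0f %.0f Y %.0f %.0f Z %.0f %.0f"%(X[k].min(),X[k].max(),Y[k].min(),Y[k].max(),Z[k].min(),Z[k].max()))
```

```text
corner [571.03784619 459.28764017] [168.32112639 419.74086009]
198 n 1 u 339 339 X -16 -16 Y -53 -53 Z 138 138
201 n 4 u 340 343 X -25 -19 Y -46 -43 Z 137 139
204 n 1 u 340 340 X -19 -19 Y -43 -43 Z 131 131
207 n 1 u 341 341 X -22 -22 Y -35 -35 Z 129 129
210 n 7 u 341 347 X -35 -23 Y -31 -14 Z 125 138
213 n 6 u 343 348 X -37 -27 Y -31 -28 Z 119 121
216 n 7 u 343 349 X -39 -28 Y -29 -24 Z 113 116
219 n 9 u 342 350 X -42 -26 Y -31 -25 Z 103 108
222 n 10 u 342 351 X -44 -26 Y -32 -23 Z 96 102
225 n 10 u 342 351 X -45 -27 Y -33 -23 Z 88 95
228 n 6 u 343 348 X -39 -29 Y -31 -24 Z 81 86
231 n 1 u 353 353 X -51 -51 Y 47 47 Z 139 139
234 n 2 u 356 357 X -59 -57 Y 50 55 Z 135 139
237 n 6 u 357 370 X -83 -60 Y 53 61 Z 133 138
240 n 11 u 357 371 X -85 -60 Y 60 69 Z 129 140
243 n 13 u 357 374 X -91 -61 Y 56 79 Z 119 140
246 n 18 u 357 374 X -92 -61 Y 56 83 Z 111 136
249 n 12 u 357 368 X -82 -62 Y 53 67 Z 104 114
252 n 13 u 356 368 X -83 -60 Y 53 65 Z 96 105
255 n 12 u 356 367 X -81 -61 Y 55 65 Z 88 98
258 n 6 u 357 362 X -73 -63 Y 56 60 Z 82 85
```

The depth image puts both tips at Z≈80 with the TCP at 46, so they stand about 34 mm above the TCP, not 13. The finger centres are about 47 mm off axis. I'll descend under force watch: the plate should resist softly from a tip height of ~28 mm.

Run:
```python
from h import *
X,Y=-52.7,10.9
ctrl.movel(jw(X,Y,10),max_speed=.1)
f0=get_state()["contact_force"];print(get_state()["time"],f0.round(2))
z=10
while z>-21:
    z-=2
    try: ctrl.movel(jw(X,Y,z),max_speed=.03)
    except ctrl.Unreachable as e: print("unreach",z,e);break
    s=get_state();f=s["contact_force"]-f0
    print("%.2f z %.1f tcp %.4f f"%(s["time"],z,s["tcp_pos"][2]),f.round(2),s["wrist_torque"].round(2))
    if abs(f[2])>9 or np.hypot(*f[:2])>6: break
```

```text
5.7333 [-0.12 -0.36 -0.58]
5.98 z 8.0 tcp 0.0083 f [-0.2   0.61 -0.33] [ 0.06 -0.02 -0.05]
6.23 z 6.0 tcp 0.0060 f [0.43 0.08 0.45] [-0.02 -0.02  0.  ]
6.48 z 4.0 tcp 0.0039 f [-0.35  0.72  0.25] [-0.02 -0.02 -0.01]
6.73 z 2.0 tcp 0.0019 f [0.35 0.23 0.  ] [ 0.02  0.02 -0.04]
6.98 z 0.0 tcp -0.0001 f [ 0.48 -0.39 -0.16] [-0.    0.02  0.  ]
7.23 z -2.0 tcp -0.0021 f [-0.21  1.39 -0.09] [-0.05 -0.01 -0.  ]
7.48 z -4.0 tcp -0.0041 f [-0.43  0.34  1.  ] [-0.01 -0.01 -0.04]
7.73 z -6.0 tcp -0.0060 f [ 0.03 -0.68  1.54] [ 0.06 -0.07 -0.02]
7.98 z -8.0 tcp -0.0079 f [1.37 1.77 3.04] [ 0.33 -0.12 -0.06]
8.23 z -10.0 tcp -0.0101 f [0.7  1.46 3.02] [ 0.28 -0.05 -0.08]
8.48 z -12.0 tcp -0.0121 f [1.3  0.37 3.07] [ 0.19 -0.07 -0.01]
8.73 z -14.0 tcp -0.0141 f [0.92 0.3  2.93] [ 0.3  -0.05 -0.08]
8.98 z -16.0 tcp -0.0161 f [0.15 0.42 3.43] [ 0.36 -0.01 -0.02]
9.23 z -18.0 tcp -0.0181 f [0.52 1.82 3.78] [ 0.45 -0.1  -0.04]
9.48 z -20.0 tcp -0.0201 f [1.12 1.52 4.41] [ 0.57 -0.06 -0.03]
9.73 z -22.0 tcp -0.0220 f [0.49 2.03 3.57] [ 0.69  0.   -0.07]
```

The plate took load at TCP −6 to −7 mm, as predicted, and pressed softly for about 15 mm. I'll look before pushing.

Run:
```python
from h import *
im,d=vision.grab_frame("side");cv2.imwrite("pics/side3.png",cv2.resize(im[200:310,265:395],None,fx=6,fy=5.4,interpolation=cv2.INTER_CUBIC))
s=get_state();print(s["time"],s["contact_force"],s["tcp_pos"])
```

```text
9.7833 [0.52169967 2.59963873 3.90516553] [ 0.52722537  0.05945136 -0.02199315]
```

View pics/side3.png

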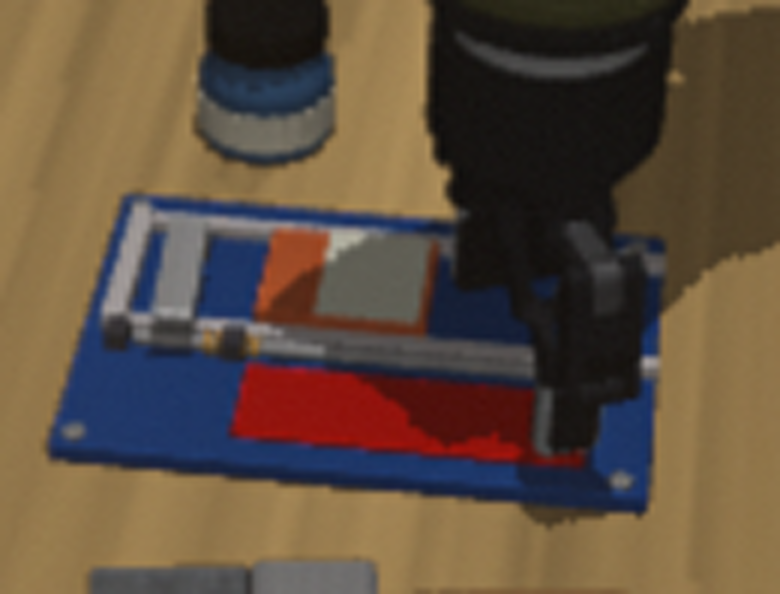

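Picture: the red plate is level (rows ~370–460) with the finger on its rear outer end, around (560,440). The foot is up, with its arm at (180,260), and the tile is still short of the foot with its front edge at ~(260,280). The clip is open, so I'll push now.

Run:
```python
from h import *
X,Y,Z=-52.7,10.9,-22
ctrl.pause(.2)
def st(t):
    s=get_state();print(t,"%.2f"%s["time"],s["tcp_pos"].round(4),s["contact_force"].round(2),flush=True);return s["contact_force"]
dx=0
for dx in (10,20,30,36,40,42):
    ctrl.movel(jw(X+dx,Y,Z),max_speed=.04); f=st(dx)
    if abs(f[0])>9 or f[2]>20: break
else:
    while dx<54:
        dx+=1; ctrl.movel(jw(X+dx,Y,Z),max_speed=.02); ctrl.pause(.05)
        f=st(dx)
        if f[0]<-7 or abs(f[1])>12: break
im,d=vision.grab_frame("side");cv2.imwrite("pics/side4.png",cv2.resize(im[200:310,265:395],None,fx=6,fy=5.4,interpolation=cv2.INTER_CUBIC))
```

```text
10 10.38 [ 0.5374  0.0585 -0.0222] [-0.53  0.25  4.24]
20 10.78 [ 0.5478  0.0592 -0.022 ] [ 0.44 -1.5   2.91]
30 11.18 [ 0.5581  0.0597 -0.0219] [ 1.12 -0.    3.54]
36 11.48 [ 0.5637  0.0598 -0.022 ] [ 0.2  -0.63  3.83]
40 11.73 [ 0.5675  0.0598 -0.022 ] [-0.64  0.22  3.88]
42 11.98 [ 0.5692  0.0598 -0.022 ] [-2.06  0.15  4.37]
43 12.28 [ 0.57    0.0598 -0.022 ] [-4.08 -0.2   5.  ]
44 12.58 [ 0.5712  0.0598 -0.022 ] [-3.13 -0.17  3.64]
45 12.88 [ 0.5723  0.0598 -0.022 ] [-2.35 -0.11  3.72]
46 13.18 [ 0.5733  0.0598 -0.022 ] [-2.55 -0.44  4.16]
47 13.48 [ 0.5743  0.0598 -0.022 ] [-2.69  0.38  3.45]
48 13.78 [ 0.5753  0.0599 -0.022 ] [-3.12 -0.23  3.32]
49 14.08 [ 0.5763  0.0599 -0.022 ] [-2.39 -0.95  2.99]
50 14.38 [ 0.5771  0.0599 -0.022 ] [-3.22 -0.69  4.12]
51 14.68 [ 0.5775  0.0599 -0.0221] [-4.37 -0.29  5.35]
52 14.98 [ 0.5777  0.0598 -0.0222] [-7.41  0.19  6.8 ]
```

View pics/side4.png

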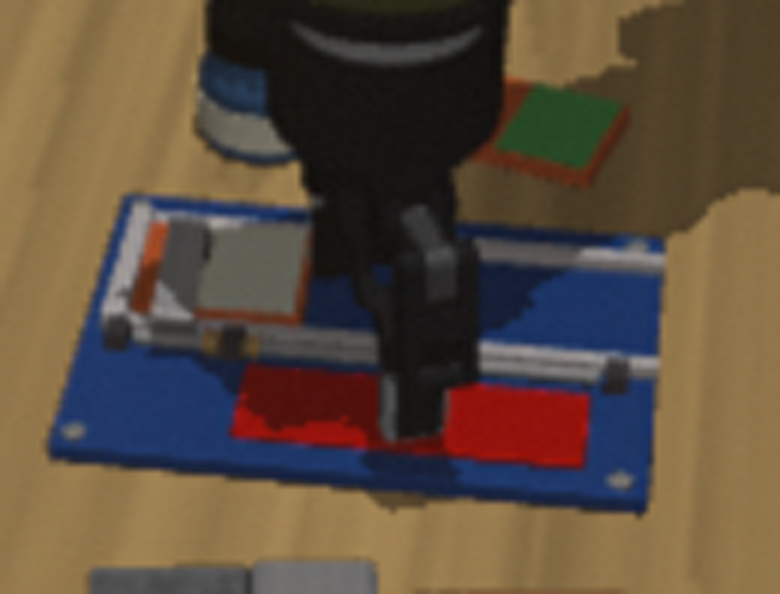

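The tile's front is against the stop at ~(135,270) under the raised foot, with the plate still down, and the arm stalled as the push force rose to 7 N. Next: hold briefly, back off, lift, move clear and check.

Run:
```python
from h import *
X,Y=-52.7,10.9
ctrl.pause(.25)
ctrl.movel(jw(X+47,Y,-22),max_speed=.02); print(get_state()["tcp_pos"],get_state()["contact_force"])
ctrl.movel(jw(X+46,Y,10),max_speed=.05)
ctrl.movel(jw(X+40,Y,150),max_speed=.15)
q=get_state()["qpos"].copy(); ctrl.movep([0.2,-0.5,0.25],Q)
s=get_state();print(s["time"],s["contact_force"])
for c,(r0,r1,c0,c1) in {"side":(200,310,265,395),"top":(195,305,255,385)}.items():
    im,d=vision.grab_frame(c);cv2.imwrite(f"pics/{c}5.png",cv2.resize(im[r0:r1,c0:c1],None,fx=6,fy=5.4,interpolation=cv2.INTER_CUBIC))
c0=jw(85,-22,18);print("stop px",(proj(jw(85,-22,18))[0]-[255,195])*[6,5.4],"tile rear home",(proj(jw(25,-22,20))[0]-[255,195])*[6,5.4],"rear at 52",(proj(jw(22,-22,20))[0]-[255,195])*[6,5.4])
```

```text
[ 0.57558402  0.06001466 -0.02154517] [ 2.23345453 -0.77787104  3.13936575]
19.9667 [ 0.10687263 -0.15091554 -0.56917528]
stop px [355.34948792  94.44172799] tile rear home [355.13262203 236.0019101 ] rear at 52 [355.12411172 243.15537137]
```

View pics/side5.png

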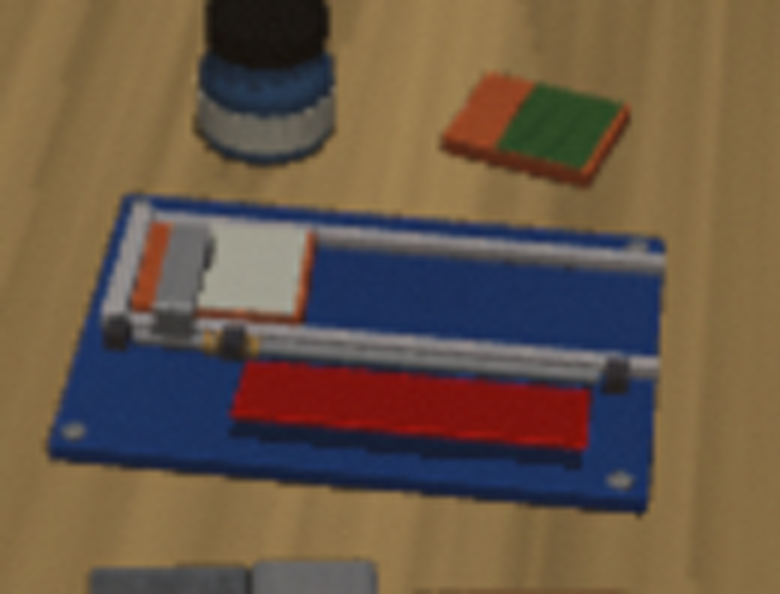

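View pics/top5.png

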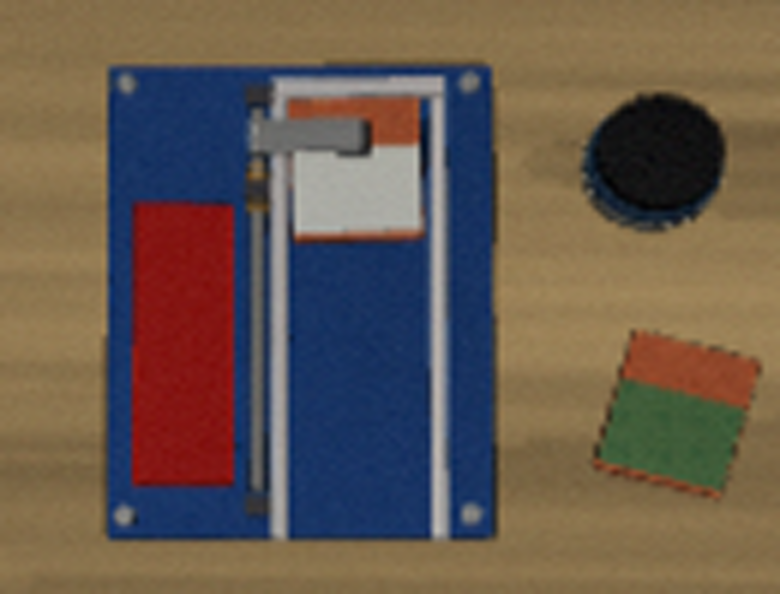

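The tile is under the foot, which sits on it, and the plate is partly raised, so it is clamped. In the top view the tile looks slightly rotated: left edge (288,98)→(294,240), rear edge (294,238)→(423,232). I'll quantify that and the gap.

Run:
```python
from h import *
from collections import defaultdict
def toj(px,z):
    D=(bp(px,z)[:,:2]-J0)*1000;c,s=np.cos(JY),np.sin(JY);return np.c_[D[:,0]*c+D[:,1]*s,-D[:,0]*s+D[:,1]*c]
acc=np.mean([vision.grab_frame("top")[0].astype(float) for _ in range(12)],0)
g=acc[...,2]-acc[...,0]*.5   # red-ish minus blue: tile bright vs blue bed
# subpixel edges: rear edge per column; right/left edge per row (threshold half)
def cross(v,i0):
    lo,hi=np.percentile(v,[10,90]);h=(lo+hi)/2;k=np.where((v[:-1]-h)*(v[1:]-h)<0)[0]
    return [i0+j+(h-v[j])/(v[j+1]-v[j]) for j in k]
cols=range(306,324);rear=[(c,cross(acc[226:250,c,1],226)) for c in cols]
rear=np.array([(c,r[-1]) for c,r in rear if r]);J=toj(rear,.02)
p=np.polyfit(J[:,1],J[:,0],1);print("rear white-band edge: x at y=-22 %.2f slope %.4f"%(np.polyval(p,-22),p[0]))
r=acc[...,2]
rs=[]
for row in range(223,236):
    k=cross(r[row,319:326],319)
    if k: rs.append((k[0],row))
J=toj(rs,.02);p=np.polyfit(J[:,0],J[:,1],1);print("right edge y %.2f slope %.4f"%(np.polyval(p,45),p[0]))
i=np.s_[205:242,302:332]
m=((acc[...,2]>70)&(acc[...,2]>acc[...,0]*1.02-8)).astype(np.uint8)
for row in (211,213,214,216,230,237,239): print(row,acc[row,302:330,2].astype(int).tolist())
for c in (306,318,322): print(c,acc[206:242,c].astype(int)[:, 2].tolist(), acc[206:242,c].astype(int)[:,0].tolist())
for t in ("tile","spare_tile"):
    q=models.masks_of("top",t)
    if q:
        c=cv2.findContours(q[0]["mask"].astype(np.uint8),0,1)[0];c=max(c,key=cv2.contourArea)[:,0]
        print(t,q[0]["p"],cv2.minAreaRect(toj(c,.02).astype(np.float32)))
print(get_state()["time"])
```

```text
rear white-band edge: x at y=-22 27.12 slope -0.0302
right edge y -44.49 slope -0.0011
211 [165, 165, 163, 162, 163, 163, 163, 162, 162, 162, 163, 163, 163, 161, 161, 161, 161, 161, 161, 162, 161, 161, 161, 161, 161, 160, 159, 52]
213 [135, 123, 116, 123, 122, 149, 150, 151, 146, 151, 152, 141, 138, 138, 137, 133, 136, 138, 137, 136, 134, 134, 137, 56, 76, 151, 150, 52]
214 [120, 141, 138, 138, 135, 151, 154, 151, 148, 148, 147, 147, 146, 143, 145, 142, 143, 144, 145, 143, 144, 146, 145, 24, 61, 163, 160, 52]
216 [122, 137, 139, 137, 137, 131, 133, 133, 132, 133, 134, 134, 132, 136, 148, 144, 143, 141, 141, 139, 149, 144, 146, 23, 53, 163, 159, 51]
230 [134, 89, 170, 170, 171, 170, 170, 170, 170, 170, 170, 171, 171, 171, 170, 170, 170, 171, 171, 170, 170, 171, 168, 68, 60, 167, 165, 81]
237 [134, 49, 171, 171, 170, 171, 170, 171, 171, 170, 151, 165, 166, 166, 165, 166, 164, 145, 162, 160, 160, 161, 160, 110, 62, 169, 166, 82]
239 [132, 32, 100, 93, 90, 84, 83, 83, 79, 78, 75, 75, 76, 76, 74, 74, 74, 74, 74, 75, 72, 71, 59, 42, 60, 167, 165, 80]
306 [132, 65, 24, 107, 154, 163, 142, 1
[... 538 characters left out ...]
1, 41, 41, 40, 62, 144, 162, 162, 163, 163, 165, 164, 163, 164, 164, 163, 165, 164, 164, 164, 140, 74, 47, 84, 94]
322 [106, 48, 23, 139, 161, 161, 120, 134, 144, 144, 149, 147, 144, 143, 145, 146, 164, 171, 170, 171, 171, 172, 170, 170, 170, 170, 171, 171, 171, 172, 171, 160, 146, 72, 23, 21] [58, 85, 96, 141, 155, 154, 102, 52, 40, 41, 43, 42, 41, 41, 42, 61, 144, 162, 162, 163, 164, 164, 163, 164, 164, 163, 163, 164, 165, 165, 164, 119, 60, 65, 89, 93]
tile 0.68 ((53.93187713623047, -21.53508186340332), (59.2293815612793, 49.546295166015625), 0.17659340798854828)
spare_tile 0.95 ((-47.565547943115234, -140.03530883789062), (52.59553146362305, 60.06869125366211), 75.40961456298828)
20.7667
```

```bash
python3 -c "
from station import ticket;ticket.close_job()"
```

```text
the job is handed in; nothing more can be done
```

I handed the job in at about 21 s of the 38 s. From my last checks the tile is home and clamped, but I got no verdict back.

**What I did:** The fingers open only to full width, so I turned the gripper 22° from straight across the channel to fit one fingertip on the thumb plate and the other behind the tile. I pressed the plate down level, which took about 4 N. With it held, I pushed the tile under the raised foot until the arm stalled at the end stop, with the push force at about 7 N. I held it there, backed off, lifted so the clip sprang down, and moved the arm away.

**Last checks:**
- **Position:** the tile's centre is at about x = 54 mm in the jig's frame (the allowed range is 52 to 57.5). No gap shows at the stop.
- **Squareness:** the tile is slightly skewed, by about 0.03 rad. My estimates disagreed, from 0 to 0.05 rad depending on the edge and method, but all are under the 0.08 limit.
- **Clamping:** in the pictures the foot rests on the tile and the plate is partly raised. I could not measure the clip angle or the clamp force directly.
- **Surroundings:** the spare tile and jar look unmoved in the final pictures. I did not check the rest of the bench (brush, bowl, mug, tin, rib). The arm touched nothing at the end.

**Disagreement:** the open fingertips measured about 35 mm behind the TCP, not the 13 mm I had taken from the description. I used the measured value, and the height where the plate first resisted agreed with it.

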